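# Make a table-top screen-printing press ready and hold its screen up

## Task

Make the small screen-printing press ready: with the bench brush sweep the four board offcuts off the bed into the red scrap tray on its left edge (do not touch them with the fingers), then stand the brush back down on the bench on its bristles. Then flip the screen's folded kick leg out past its spring until it snaps open, so that it would catch the screen. Last, grip the screen by its top rail, swing it off its back stop to upright and finish like that, still holding it upright by the top rail so that it cannot tip either way; never let it drop towards the bed, and leave everything else on the bench where it is.

Things in the scene. Friction and masses are not known exactly. Their poses are not given: they have to be found in the camera images.
- press: Screen-printing press, fixed: grey-topped bed 320 mm (x) by 300 mm (y), top 30 mm above the bench; two black hinge clamps on the bed's far part, from x = +101 mm on, up to 64 mm above the bench. Origin: centre of the bed's underside, at bench height; x from the robot to the hinge, y left, z up.
- scrap_tray: Red metal tray fixed to the bed's left (+y) edge, 200 mm (x) by 110 mm (y) outside, floor 4 mm above the bench. The wall next to the bed is 28 mm high, 2 mm below the bed's top, so pieces pushed over the edge fall in; end walls 27 mm, outer (left) wall 45 mm high. Origin: centre of its underside, at (30, 206, 0) mm in the press's frame, same axes
- brush: Bench brush standing on its bristles on the bench, left of the tray. Wooden back 140 mm long (x), 32 mm wide (y), from 40 to 64 mm above the bristle ends; below it stiff dark bristles 136 x 24 mm, as good as rigid. 0.11 to 0.23 kg. Origin: centre of the underside of the bristles; x along the length, z up. Grip the back across its width from above
- offcut1: Grey bookbinder's board offcut with a green face, about 30 x 22 x 15 mm, loose on the bed. Origin: centre of its underside as it lies at the start
- offcut2: Grey board offcut with a green face, about 26 x 20 x 18 mm. Origin as offcut1
- offcut3: Grey board offcut with a green face, about 34 x 18 x 15 mm. Origin as offcut1
- offcut4: Grey board offcut with a green face, about 24 x 24 x 18 mm. Origin as offcut1
- screen (a joint): Angle (rad) of the screen about its hinge: 0 = upright, positive = leaning back, away from the robot. At the start it leans on its back stop at about +0.38 and its weight keeps it there (about 0.7 to 1.0 kg, centre of mass 130 mm from the hinge, hinge nearly free); forward of upright it would fall to the bed
- hinge_axis (a point): Middle of the screen's hinge axis, 55 mm above the bench, at (115, 0, 55) mm in the press's frame. The point turns with the screen: y is the hinge axis (parallel to the press's y), z points up along the screen to the top rail, x is the screen's normal, away from the robot when upright
- top_rail (a point): Centre of the screen's top rail, 237.5 mm from the hinge axis along the screen. The rail is aluminium, 22 mm thick along the screen's normal, 25 mm deep (its top edge is 250 mm from the hinge axis) and 240 mm long in y; below it is the thin mesh. The point turns with the screen, axes as hinge_axis
- kick_leg (a joint): Angle (rad) of the kick leg on the screen's right side (-y): 0 = folded along the side rail, its foot up by the top corner; it grows as the foot swings towards the robot and down. A spring keeps it folded up to the dead point at about 0.85; beyond, the spring snaps it open to its stop at 1.70. Less than 2 N at the foot moves it over
- leg_pivot (a point): Pivot of the kick leg, 150 mm from the screen's hinge axis, 16 mm outside (-y) the right side rail's outer face; its axis is parallel to y. The leg is a steel bar 10 mm thick in y and 14 mm wide. The point turns with the leg: z points along the leg to the foot
- leg_foot (a point): Middle of the outer part of the leg's foot: a black rubber bar, 18 mm diameter, across the end of the leg, parallel to y, 105 mm from the pivot. It reaches 14 mm outward (-y) and 28 mm inward of this point, which lies 34 mm outside the side rail's outer face: room for a finger behind it from above
- red_box: Small open red box, 130 x 95 mm, 45 mm high, on the bench at the left, nearer the robot than the brush. Origin: centre of its underside. Leave it alone
- ink_green: White ink jar with black lid and green label, 68 mm across, 75 mm high, on the bench right of the bed. Origin: centre of its underside. Leave it alone
- ink_red: White ink jar with red label, 68 mm across, 75 mm high, on the bench right of the bed. Origin: centre of its underside. Leave it alone
- squeegee: Wooden squeegee with blue blade, 210 x 100 x 22 mm, lying on the bench beyond the press, right. Origin: centre of its underside. Leave it alone
- bone_folder: Cream bone folder, 152 x 22 x 4 mm, lying on the bench just beyond the tray, by the bed's far left corner. Origin: centre of its underside. Leave it alone
- scissors: Black-handled scissors, 210 mm long, lying beyond the press, left. Origin: centre of its underside. Leave it alone
- tape_roll: Roll of tan tape, 96 mm across, 24 mm high, lying beyond the press. Origin: centre of its underside. Leave it alone
- brush_tin: Steel tin with brushes standing in it, 104 mm across, 70 mm high (brushes to 200 mm), on the bench at the far right. Origin: centre of its underside. Leave it alone

How it is judged:
On the way, in this order (a step that is already met when the one before it is completed fails the run):
1. all four offcuts lie in the scrap tray, swept there with the brush (x of offcut1 in the frame of scrap_tray between -0.1 and 0.1 m and y of offcut1 in the frame of scrap_tray between -0.057 and 0.056 m and (height (world z) of offcut1 below 0.027 m or (y of offcut1 in the frame of scrap_tray above -0.045 m and height (world z) of offcut1 below 0.04 m)) and x of offcut2 in the frame of scrap_tray between -0.1 and 0.1 m and y of offcut2 in the frame of scrap_tray between -0.057 and 0.056 m and (height (world z) of offcut2 below 0.027 m or (y of offcut2 in the frame of scrap_tray above -0.045 m and height (world z) of offcut2 below 0.04 m)) and x of offcut3 in the frame of scrap_tray between -0.1 and 0.1 m and y of offcut3 in the frame of scrap_tray between -0.057 and 0.056 m and (height (world z) of offcut3 below 0.027 m or (y of offcut3 in the frame of scrap_tray above -0.045 m and height (world z) of offcut3 below 0.04 m)) and x of offcut4 in the frame of scrap_tray between -0.1 and 0.1 m and y of offcut4 in the frame of scrap_tray between -0.057 and 0.056 m and (height (world z) of offcut4 below 0.027 m or (y of offcut4 in the frame of scrap_tray above -0.045 m and height (world z) of offcut4 below 0.04 m)) and contact force between brush and the fingers above 1 N), for 0.1 s.
2. the brush stands released on its bristles on the bench, clear of bed and tray (height (world z) of brush below 0.01 m and angle between brush's own z axis and vertical below 0.15 rad and contact force between brush and the fingers below 0.05 N and contact force between brush and scrap_tray below 0.05 N and contact force between brush and press below 0.05 N and linear speed of brush below 0.02 m/s), for 0.2 s.
3. the kick leg is snapped open (value of joint kick_leg above 1.5 rad), for 0.2 s.
4. the screen is upright, gripped by its top rail (value of joint screen between -0.07 and 0.07 rad and contact force between screen_c0 and the fingers above 5 N and velocity of joint screen between -0.05 and 0.05 rad/s), for 0.2 s.
At the end, for the whole second after the job is handed in: The four offcuts are inside the scrap tray; the brush stands released on its bristles on the bench, clear of the bed and the tray; the kick leg is open (joint above 1.5); the screen is upright within 0.07 rad (4 degrees) and still, and the fingers grip its top rail with more than 5 N (all of step 2 and all of step 4 and x of offcut1 in the frame of scrap_tray between -0.1 and 0.1 m and y of offcut1 in the frame of scrap_tray between -0.057 and 0.056 m and (height (world z) of offcut1 below 0.027 m or (y of offcut1 in the frame of scrap_tray above -0.045 m and height (world z) of offcut1 below 0.04 m)) and x of offcut2 in the frame of scrap_tray between -0.1 and 0.1 m and y of offcut2 in the frame of scrap_tray between -0.057 and 0.056 m and (height (world z) of offcut2 below 0.027 m or (y of offcut2 in the frame of scrap_tray above -0.045 m and height (world z) of offcut2 below 0.04 m)) and x of offcut3 in the frame of scrap_tray between -0.1 and 0.1 m and y of offcut3 in the frame of scrap_tray between -0.057 and 0.056 m and (height (world z) of offcut3 below 0.027 m or (y of offcut3 in the frame of scrap_tray above -0.045 m and height (world z) of offcut3 below 0.04 m)) and x of offcut4 in the frame of scrap_tray between -0.1 and 0.1 m and y of offcut4 in the frame of scrap_tray between -0.057 and 0.056 m and (height (world z) of offcut4 below 0.027 m or (y of offcut4 in the frame of scrap_tray above -0.045 m and height (world z) of offcut4 below 0.04 m)) and value of joint kick_leg above 1.5 rad); the arm keeps its last pose, push and grip.
It fails at once if the fingers touch an offcut (contact force between any of offcut1, offcut2, offcut3, offcut4 and the fingers above 0.3 N).
It fails at once if the screen drops forward towards the bed (more than 0.35 rad past upright) (value of joint screen below -0.35 rad).
It fails at once if something else on the bench is moved by more than 30 mm (distance of any of red_box, ink_green, ink_red, squeegee, bone_folder, scissors, tape_roll, brush_tin from where it was at the start of the episode above 0.03 m).
It also fails if it takes over 72 s, if anything falls off the work surface, if the arm or the gripper's body presses on something with over 40 N, if the wrist force passes 120 N, or if a joint passes its speed limit or range.

## Robot

A 7-joint arm with a two-finger parallel gripper is mounted at the origin on the work surface. World frame = base frame: x ahead of the robot, y to its left, z up, the work surface at z = 0. Lengths are in m, angles in rad, forces in N, time in s.
With the tool pointing down it reaches from about 0.4 to 0.85 m from the base axis. Payload 4.4 kg.
Tool frame: the origin (TCP) lies on the mounting face of the last link; the fingertips stand 199 mm ahead of it and the grasp point (between the pads) lies 180 mm ahead of it; z points along the fingers, y is the line along which they close (so a half turn about z gives the same grasp; the last joint's range is limited). The gripper opens to 94 mm and grips with 3 to 60 N. Pads are 16 mm wide; open, the fingers measure 119 mm over their backs; the gripper's body (75 mm by 177 mm) begins 78 mm behind the grasp point.
Start: joints at [-1.402, 0.628, 0.038, 1.517, -0.027, 0.996, -0.02], TCP at [0.151, 0.632, 0.405] pointing down, gripper open.
Joint ranges: [-3.06, 3.06], [-0.37, 2.12], [-1.25, 1.32], [0.18, 2.47], [-1.1, 4.24], [0.23, 1.98], [-2.94, 2.94]. Speed limits (rad/s): [2.57, 2.57, 3.14, 3.14, 3.14, 3.14, 3.14].

## Interface

Orientations are given as a rotation vector (axis times angle).
In Python, from plant import env gives the robot as it stands.
- The arm moves only by the shell command python3 shift.py 'ROWS' [FORCE]. ROWS is a JSON list that holds a single list of rows (three levels of brackets), with 1 to 5 rows, each of 7 numbers: a rotation vector rx, ry, rz in fractions of the full range, 1 being 90 degrees, then dx, dy, dz in shares of the most that a row can go, 1 being 50 mm, then the finger opening in m; each row shifts and turns the commanded pose from where the row before left it, along the tool's axes as they then stand; what a row does not reach is not made up. A row lasts 1/10 s, in which the tool goes at most 0.05 m and 0.15 rad, less where a joint would pass 70% of its speed; a pose out of reach is approached as far as the arm can. The fingers move at their own pace and stop on an object; FORCE is the grip in N (left out, the last holds). Time passes only in rows, so rows that do not move let the fingers close. It prints the time, the measured TCP pose, the force, the opening and the grip force at its end. Input that does not fit is refused with a message, and nothing moves.
- env.state(): the state, without advancing time (a new reading comes with each control period).
- env.grab_frame(name): name is "side" or "top" or "wrist"; returns the picture (420x560x3 uint8, red, green, blue); there is no depth.
- env.camera_info(name): a dict with "intrinsics" (3x3 intrinsics, pixels), "pose" (4x4, takes a point from camera to world coordinates). Camera axes: x right, y up, looking along -z (the intrinsics and any distortion apply to the point x, -y, -z); pixel columns grow to the right and rows downward; lengths in m; the calibration is good to about 2 mm. A picture is of the moment at which its call begins: read the wrist's pose just before it. camera_info takes no time and is no camera call; for the wrist camera it gives the pose at the moment of the call.
- env.job_done(): hands the job in; it is judged then, once.
The state is a dict: "time": time; "qpos": joint angles; "dq": joint speeds; "joint_efforts": joint torques, N m; "position": TCP position; "eef_rot": TCP orientation; "contact_force": force on the tool from outside, world axes, zero at the start; "wrist_torque": the same for the moment, N m; "gripper_width": finger opening in m; "grasp_force": force on a finger pad.
Only numpy, scipy, OpenCV 4.12 (cv2) and the standard library are available. Lean on these libraries where they do the work, as an engineer would, in place of code of your own. Each camera call takes 0.05 s, during which the arm holds its last target. There are 200 camera calls.

## Working session

There is one attempt and no reset: what is moved stays moved. The work goes in short steps, Python scripts to look and compute and a shell command to move; the robot and the scene stay as the last step left them, time stands still between calls to the robot, and variables do not carry over. Pictures are saved under pics/ and viewed, at most 10 in all, crops included, and the job is handed in when it is done.

```bash
ls; mkdir -p pics
python3 - <<'E'
from plant import env
import cv2,numpy as np
np.set_printoptions(precision=4,suppress=True)
s=env.state();print(s)
for n in("side","top"):
    f=env.grab_frame(n);cv2.imwrite(f"pics/{n}0.png",cv2.cvtColor(f,cv2.COLOR_RGB2BGR));print(env.camera_info(n))
E
```

```text
pics
plant.py
shift.py
{'time': 0.0, 'qpos': array([-1.4018,  0.6293,  0.0384,  1.5184, -0.027 ,  0.9963, -0.02  ]), 'dq': array([-0.0009,  0.0002, -0.0003, -0.0003,  0.0001, -0.0006, -0.001 ]), 'joint_efforts': array([  0.0001, -54.9716,   1.1435, -18.6637,  -0.0522,   0.0236,
         0.0002]), 'position': array([0.1511, 0.6319, 0.4038]), 'eef_rot': array([-0.3679, -3.1198,  0.003 ]), 'contact_force': array([ 0.1672,  0.9399, -1.2644]), 'wrist_torque': array([-0.0071,  0.0003,  0.0307]), 'grasp_force': 0.0, 'gripper_width': 0.09357913171964861}
{'intrinsics': array([[467.6628,   0.    , 279.165 ],
       [  0.    , 467.6628, 207.9048],
       [  0.    ,   0.    ,   1.    ]]), 'pose': array([[-0.9186,  0.3111, -0.2436,  0.2452],
       [-0.3948, -0.6966,  0.599 ,  0.6641],
       [ 0.0167,  0.6465,  0.7628,  1.1042],
       [ 0.    ,  0.    ,  0.    ,  1.    ]])}
{'intrinsics': array([[473.8348,   0.    , 286.2368],
       [  0.    , 473.8348, 208.6273],
       [  0.    ,   0.    ,   1.    ]]), 'pose': array([[ 0.0033,  0.9931, -0.1174,  0.3659],
       [-0.9999,  0.0045,  0.0099, -0.032 ],
       [ 0.0104,  0.1173,  0.993 ,  1.5414],
       [ 0.    ,  0.    ,  0.    ,  1.    ]])}
```

View pics/side0.png

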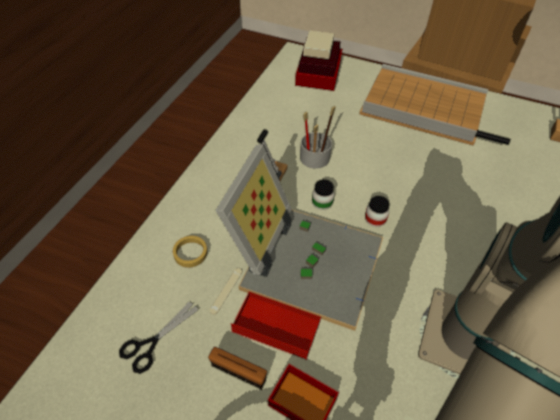

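View pics/top0.png

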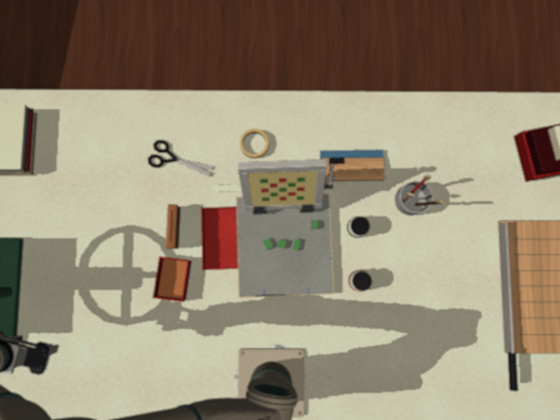

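The top view shows the brush at about (172,226), the tray at (220,238), the bed at x 237-333 and y 198-295, and the offcuts at (269,244), (282,244), (298,244) and (315,225). In the side view the brush is at (238,366), the tray at (277,323) and the foot near (264,136). I'll crop both views for precise pixels.

```bash
cat > h.py <<'E'
import numpy as np,cv2
from plant import env
np.set_printoptions(precision=4,suppress=True)
def ray(n,uv,info=None):
    i=info or env.camera_info(n);K=i["intrinsics"];P=i["pose"]
    d=np.linalg.inv(K)@np.r_[uv,1.];d=P[:3,:3]@(d*[1,-1,-1]);return P[:3,3],d/np.linalg.norm(d)
def plane(n,uv,z,info=None):
    o,d=ray(n,uv,info);return o+d*(z-o[2])/d[2]
def tri(*rs):
    A=np.zeros((3,3));b=np.zeros(3)
    for o,d in rs:
        M=np.eye(3)-np.outer(d,d);A+=M;b+=M@o
    p=np.linalg.solve(A,b);return p,[np.linalg.norm(np.cross(p-o,d)) for o,d in rs]
def proj(n,p,info=None):
    i=info or env.camera_info(n);P=i["pose"];c=P[:3,:3].T@(np.asarray(p)-P[:3,3]);c=c*[1,-1,-1];q=i["intrinsics"]@c;return q[:2]/q[2]
def crop(src,dst,x,y,w,h,s):
    im=cv2.imread(src)[y:y+h,x:x+w];cv2.imwrite(dst,cv2.resize(im,None,fx=s,fy=s,interpolation=cv2.INTER_CUBIC))
E
python3 - <<'E'
from h import *
crop("pics/top0.png","pics/top0c.png",145,130,260,180,3)
crop("pics/side0.png","pics/side0c.png",200,120,200,270,2.2)
for n in("top","side"):
    im=cv2.imread(f"pics/{n}0.png");hsv=cv2.cvtColor(im,cv2.COLOR_BGR2HSV)
    m=cv2.inRange(hsv,(45,90,30),(80,255,255))
    k,_,st,c=cv2.connectedComponentsWithStats(m)
    for j in range(1,k):
        if st[j,4]>15: print(n,st[j],c[j],plane(n,c[j],.046))
E
```

```text
top [298 178   6   3  17] [300.6471 179.0588] [ 0.6382 -0.0928  0.046 ]
top [312 221   6   7  41] [314.439  224.0732] [ 0.4938 -0.1364  0.046 ]
top [   0  239   21   98 1693] [  8.9805 283.7519] [0.3042 0.8121 0.046 ]
top [264 239   8  10  54] [267.5556 243.537 ] [0.4317 0.0115 0.046 ]
top [277 240   9   8  49] [281.3673 243.3265] [ 0.4325 -0.0319  0.046 ]
top [294 240   6  10  49] [296.4694 244.3061] [ 0.4296 -0.0795  0.046 ]
side [260 178   4   6  16] [261.5   180.625] [ 0.6776 -0.247   0.046 ]
side [260 192   4   7  16] [261.25 195.  ] [ 0.6532 -0.192   0.046 ]
side [312 199  21   9  85] [321.8706 204.0588] [ 0.4725 -0.233   0.046 ]
side [243 206   5   8  24] [245.125  209.5417] [ 0.6726 -0.1202  0.046 ]
side [260 206   3   7  17] [260.8824 209.2941] [ 0.6305 -0.14    0.046 ]
side [274 206   3   7  16] [275.0625 209.125 ] [ 0.5925 -0.1577  0.046 ]
side [259 221   4   7  19] [260.5789 223.9474] [ 0.6082 -0.0895  0.046 ]
side [300 221  10   8  61] [304.8033 224.2295] [ 0.4913 -0.1404  0.046 ]
side [259 235   4   7  19] [260.3158 237.8947] [ 0.588  -0.0438  0.046 ]
side [312 243  14  10  80] [318.8 247.2] [ 0.4264 -0.0805  0.046 ]
side [306 254  12  11  79] [311.8481 259.1519] [ 0.43   -0.0354  0.046 ]
side [301 268  11   9  96] [306.0417 272.125 ] [0.4295 0.0096 0.046 ]
```

View pics/top0c.png

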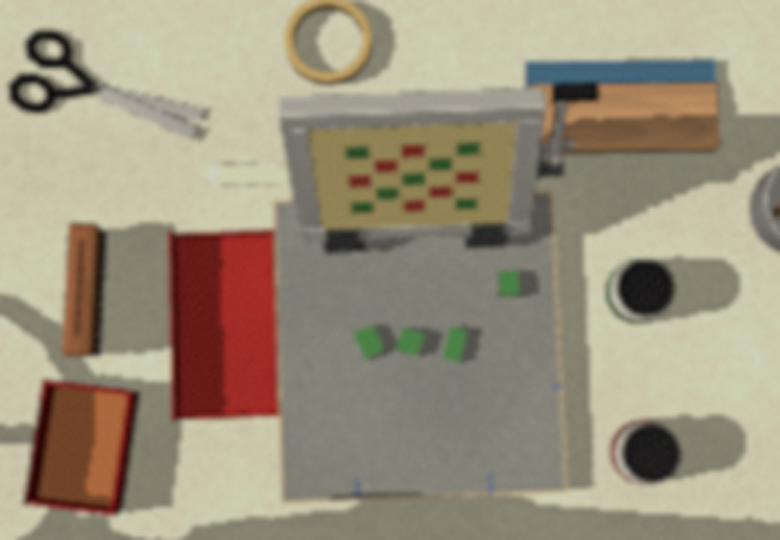

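View pics/side0c.png

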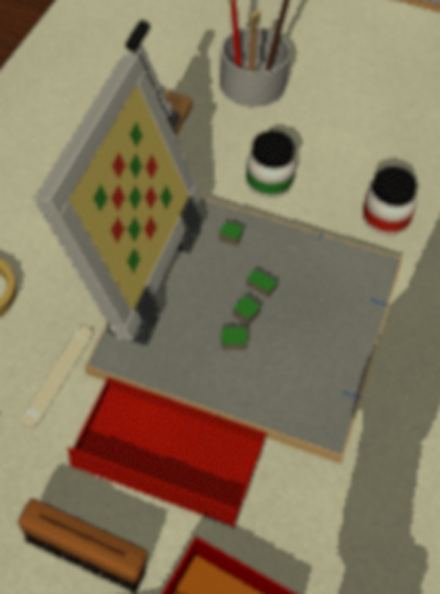

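```bash
cat >> h.py <<'E'
T=lambda c,r:(145+(c+.5)/3-.5,130+(r+.5)/3-.5)
S=lambda c,r:(200+(c+.5)/2.2-.5,120+(r+.5)/2.2-.5)
E
python3 - <<'E'
from h import *
for nm,p in dict(nl=(283,499),nr=(567,489),fl=(277,203),rr=(552,240)).items(): print("bedT",nm,plane("top",T(*p),.03))
for nm,p in dict(nl=(340,457),nr=(402,254),fl=(88,370)).items(): print("bedS",nm,plane("side",S(*p),.03))
print("tri nl",tri(ray("top",T(283,499)),ray("side",S(340,457))))
print("tri nr",tri(ray("top",T(567,489)),ray("side",S(402,254))))
for nm,p in dict(tray_ol_far=(170,234),ol_near=(173,418)).items(): print(nm,plane("top",T(*p),.045))
for nm,p in dict(tray_ol_far=(70,452),ol_near=(235,524)).items(): print(nm,plane("side",S(*p),.045))
# brush top corners
for nm,a,b in (("farL",(70,225),(22,518)),("farR",(98,226),(35,500)),("nearR",(96,352),(147,558)),("nearL",(64,352),(137,584))):
    print("brush",nm,tri(ray("top",T(*a)),ray("side",S(*b))),plane("top",T(*a),.064)[:2],plane("side",S(*b),.064)[:2])
for nm,a,b in (("railL",(281,100),(38,198)),("railR",(545,93),(131,57)),("foot",(576,91),(138,35))):
    print(nm,tri(ray("top",T(*a)),ray("side",S(*b))))
E
```

```text
bedT nl [0.2676 0.1004 0.03  ]
bedT nr [ 0.2787 -0.1973  0.03  ]
bedT fl [0.5804 0.1115 0.03  ]
bedT rr [ 0.5418 -0.1835  0.03  ]
bedS nl [0.2645 0.1018 0.03  ]
bedS nr [ 0.2757 -0.2063  0.03  ]
bedS fl [0.5742 0.1157 0.03  ]
tri nl (array([0.266 , 0.1004, 0.0269]), [np.float64(0.0014428123886208824), np.float64(0.0014428123886209218)])
tri nr (array([ 0.2774, -0.1963,  0.0419]), [np.float64(0.002028863668396696), np.float64(0.0020288636683965604)])
tray_ol_far [0.5446 0.2226 0.045 ]
ol_near [0.3515 0.2148 0.045 ]
tray_ol_far [0.5415 0.225  0.045 ]
ol_near [0.3437 0.2283 0.045 ]
brush farL (array([0.5485, 0.3218, 0.0699]), [np.float64(0.0021706597447619116), np.float64(0.002170659744761867)]) [0.5514 0.3239] [0.5481 0.3194]
brush farR (array([0.5489, 0.2952, 0.0587]), [np.float64(0.0023131785242340233), np.float64(0.0023131785242339067)]) [0.5504 0.2947] [0.545  0.2966]
brush nearR (array([0.4176, 0.2976, 0.0397]), [np.float64(0.0024509531443268674), np.float64(0.0024509531443270374)]) [0.4191 0.2928] [0.4113 0.3055]
brush nearL (array([0.416 , 0.329 , 0.0475]), [np.float64(0.0037175096094370585), np.float64(0.003717509609437034)]) [0.419  0.3258] [0.4097 0.3335]
railL (array([0.6358, 0.0845, 0.2858]), [np.float64(0.001818954895067116), np.float64(0.0018189548950671283)])
railR (array([ 0.6421, -0.1537,  0.2832]), [np.float64(0.003867624396157558), np.float64(0.003867624396157402)])
foot (array([ 0.643 , -0.1799,  0.2956]), [np.float64(0.0021529313155659265), np.float64(0.002152931315565753)])
```

```bash
cat >> h.py <<'E'
from scipy.spatial.transform import Rotation as Ro
def Rz(yaw,lean=0.):  # tool down, closing along world y turned by yaw; 
    return Ro.from_euler('z',yaw)*Ro.from_matrix(np.array([[-1,0,0],[0,1,0],[0,0,-1.]]))
def go(grasp,Rt,off=.18):
    s=env.state();R=Ro.from_rotvec(s["eef_rot"]);p=np.array(s["position"])
    tcp=np.asarray(grasp)-off*Rt.as_matrix()[:,2]
    print("t",s["time"],"rot(tool)",(R.inv()*Rt).as_rotvec(),"then move(tool)",Rt.inv().apply(tcp-p),"world d",tcp-p,"grasp now",p+.18*R.as_matrix()[:,2])
E
python3 - <<'E'
from h import *
go((.484,.309,.20),Rz(-.01))
E
```

```text
t 0.1 rot(tool) [-0.0016 -0.0001 -0.2248] then move(tool) [-0.3361 -0.3196  0.0239] world d [ 0.3329 -0.3229 -0.0239] grasp now [0.1511 0.6316 0.2239]
```

Careful with the scale: shifts go in shares of 50 mm and turns go in shares of 90 degrees. That gives: -0.028 m is -0.56, -0.0266 m is -0.532, -0.1124 rad / 1.5708 = -0.0716.

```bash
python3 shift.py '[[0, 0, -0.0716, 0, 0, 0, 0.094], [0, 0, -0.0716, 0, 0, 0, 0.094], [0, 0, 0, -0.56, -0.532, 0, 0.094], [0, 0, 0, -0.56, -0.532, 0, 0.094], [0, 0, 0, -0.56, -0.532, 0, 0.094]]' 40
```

```text
refused: ROWS must be a list holding one list of rows, three levels of brackets. Nothing was moved.
```

Nothing moved. I misread the format; it is a list holding one list of rows, three levels of brackets. Resending.

```bash
python3 shift.py '[[[0, 0, -0.0716, 0, 0, 0, 0.094], [0, 0, -0.0716, 0, 0, 0, 0.094], [0, 0, 0, -0.56, -0.532, 0, 0.094], [0, 0, 0, -0.56, -0.532, 0, 0.094], [0, 0, 0, -0.56, -0.532, 0, 0.094]]]' 40
for i in 1; do :; done
python3 shift.py '[[[0, 0, 0, -0.56, -0.532, 0, 0.094], [0, 0, 0, -0.56, -0.532, 0, 0.094], [0, 0, 0, -0.56, -0.532, 0, 0.094], [0, 0, 0, -0.56, -0.532, 0, 0.094], [0, 0, 0, -0.56, -0.532, 0, 0.094]]]'
python3 shift.py '[[[0, 0, 0, -0.56, -0.532, 0, 0.094], [0, 0, 0, -0.56, -0.532, 0, 0.094], [0, 0, 0, -0.56, -0.532, 0, 0.094], [0, 0, 0, -0.56, -0.532, 0, 0.094], [0, 0, 0, 0, 0, 0, 0.094]]]'
python3 - <<'E'
from h import *
go((.484,.309,.20),Rz(-.01))
i=env.camera_info("wrist");f=env.grab_frame("wrist");cv2.imwrite("pics/w1.png",f[...,::-1])
np.savez("w1.npz",K=i["intrinsics"],P=i["pose"]);print(i)
print([proj("wrist",p,i) for p in [(.414,.309,.064),(.554,.309,.064)]])
E
```

```text
time: 0.6
position: [0.2351, 0.5504, 0.4041]
eef_rot: [-0.014, -3.141, 0.001]
contact_force: [0.6, 0.1, -0.2]
gripper_width: 0.0943
grasp_force: 0.0
time: 1.1
position: [0.3739, 0.4158, 0.4044]
eef_rot: [-0.016, -3.141, 0.001]
contact_force: [0.7, 0.2, -0.4]
gripper_width: 0.0938
grasp_force: 0.0
time: 1.6
position: [0.4881, 0.3041, 0.4043]
eef_rot: [0.031, 3.139, -0.006]
contact_force: [-0.1, -0.6, 0.1]
gripper_width: 0.0937
grasp_force: 0.0
t 1.6 rot(tool) [-0.0036  0.0025 -0.0095] then move(tool) [0.0042 0.0048 0.0243] world d [-0.0041  0.0049 -0.0243] grasp now [0.4886 0.3035 0.2243]
{'intrinsics': array([[368.5536,   0.    , 277.7957],
       [  0.    , 368.5536, 212.6243],
       [  0.    ,   0.    ,   1.    ]]), 'pose': array([[ 0.0199, -0.9613, -0.2747,  0.4089],
       [ 0.9998,  0.0183,  0.0084,  0.3048],
       [-0.0031, -0.2748,  0.9615,  0.3842],
       [ 0.    ,  0.    ,  0.    ,  1.    ]])}
[array([284.144 , 113.4732]), array([286.4023, 267.1007])]
```

View pics/w1.png

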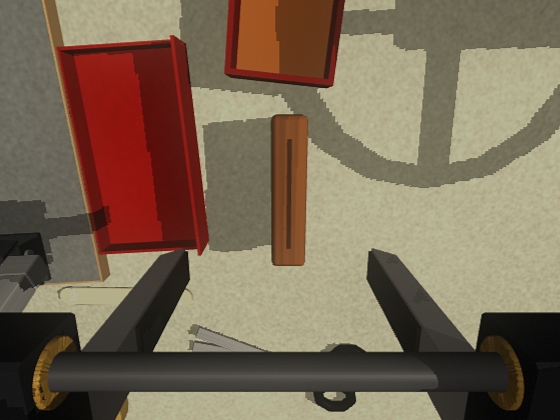

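The wrist view shows the brush back clearly: near end (290,115), far end (288.5,265), about 34 px wide. The tray's outer wall top runs from (173,37) to (207,254) and the bed's left edge from (47,0) to (108,281).

Run:
```python
from h import *
d=np.load("w1.npz");i=dict(intrinsics=d["K"],pose=d["P"])
for nm,uv,z in (("near",(290,115),.064),("far",(288.5,265),.064),("nl",(272.5,125),.064),("nr",(307.5,125),.064),("fl",(272.5,255),.064),("fr",(305,255),.064),("trayOnear",(173,37),.045),("trayOfar",(207,254),.045),("bed0",(47,2),.03),("bed1",(108,281),.03),("redbox",(229,74),.045),("redboxL",(333,86),.045)):
    print(nm,plane("wrist",uv,z,i))
# height check: brush corner with top camera
for a,b in (((290,115),(80,352)),((288.5,265),(84,225.5))):
    print(tri(ray("wrist",a,i),ray("top",T(*b))), tri(ray("wrist",a,i),ray("side",S(*((142,571) if a[1]<200 else (28,509))))))
go((.484,.309,.056),Rz(0))
```

```text
near [0.4153 0.3139 0.064 ]
far [0.5519 0.311  0.064 ]
nl [0.4232 0.299  0.064 ]
nr [0.4238 0.3286 0.064 ]
fl [0.5415 0.2962 0.064 ]
fr [0.542  0.3265 0.064 ]
trayOnear [0.3502 0.2165 0.045 ]
trayOfar [0.5471 0.2309 0.045 ]
bed0 [0.3178 0.1068 0.03  ]
bed1 [0.5819 0.1207 0.03  ]
redbox [0.3804 0.2621 0.045 ]
redboxL [0.392  0.3522 0.045 ]
(array([0.4178, 0.3143, 0.043 ]), [np.float64(0.0020297001902952606), np.float64(0.0020297001902954723)]) (array([0.4146, 0.314 , 0.0456]), [np.float64(0.0012328131442868413), np.float64(0.0012328131442868341)])
(array([0.5515, 0.3102, 0.0636]), [np.float64(0.0009390918983804077), np.float64(0.0009390918983804463)]) (array([0.5453, 0.3114, 0.0753]), [np.float64(0.001566799118994422), np.float64(0.0015667991189944096)])
t 1.65 rot(tool) [-0.0016  0.0003 -0.016 ] then move(tool) [0.002  0.0022 0.1682] world d [-0.002   0.0022 -0.1682] grasp now [0.486  0.3065 0.2242]
```

In the tool's units: 0.04 m is 0.8, 0.02 m is 0.4.

```bash
python3 shift.py '[[[0, 0, 0, 0.04, 0.09, 0.68, 0.094], [0, 0, 0, 0, 0, 0.8, 0.094], [0, 0, 0, 0, 0, 0.8, 0.094], [0, 0, 0, 0, 0, 0.68, 0.094], [0, 0, 0, 0, 0, 0.4, 0.094]]]' 40
python3 shift.py '[[[0, 0, 0, 0, 0, 0, 0.094], [0, 0, 0, 0, 0, 0, 0.02], [0, 0, 0, 0, 0, 0, 0.02], [0, 0, 0, 0, 0, 0, 0.02], [0, 0, 0, 0, 0, 0, 0.02]]]' 40
python3 shift.py '[[[0, 0, 0, 0, 0, 0, 0.02], [0, 0, 0, 0, 0, 0, 0.02], [0, 0, 0, 0, 0, 0, 0.02]]]' 40
python3 - <<'E'
from h import *
go((.484,.311,.056),Rz(0))
E
```

```text
time: 2.15
position: [0.48, 0.3149, 0.2338]
eef_rot: [-0.012, -3.137, 0.002]
contact_force: [0.7, -0.5, 1.1]
gripper_width: 0.0938
grasp_force: 0.0
time: 2.65
position: [0.4823, 0.3144, 0.2378]
eef_rot: [0.016, 3.14, 0.002]
contact_force: [0.1, -0.6, 0.1]
gripper_width: 0.0656
grasp_force: 0.0
time: 2.95
position: [0.482, 0.3141, 0.2368]
eef_rot: [0.016, 3.142, 0.0]
contact_force: [-0.1, 1.0, -0.1]
gripper_width: 0.0411
grasp_force: 0.0
t 2.95 rot(tool) [ 0.0001  0.     -0.0101] then move(tool) [-0.002  -0.0031  0.0008] world d [ 0.002  -0.0031 -0.0008] grasp now [0.482  0.3141 0.0568]
```

In the tool's units: -0.02 m is -0.4, -0.0015 m is -0.03.

```bash
python3 shift.py '[[[0, 0, 0, 0, -0.03, 0, 0.02], [0, 0, 0, 0, 0, 0, 0.02], [0, 0, 0, 0, 0, 0, 0.02], [0, 0, 0, 0, 0, 0, 0.02], [0, 0, 0, 0, 0, -0.4, 0.02]]]' 40
python3 shift.py '[[[0, 0, 0, 0, 0, -0.6, 0.02], [0, 0, 0, 0, 0, -1, 0.02], [0, 0, 0, 0, 0, -1, 0.02], [0, 0, 0, 0, 0, 0, 0.02], [0, 0, 0, 0, 0, 0, 0.02]]]' 40
python3 - <<'E'
from h import *
C=np.array([.4315,-.044]);y=.042;R=np.array([[np.cos(y),-np.sin(y)],[np.sin(y),np.cos(y)]])
for q in ((.025,-.133),(.025,.165)): print(q,C+R@q)
s=C+R@[.025,-.133]
go((*s,.20),Rz(y))
E
```

```text
time: 3.45
position: [0.481, 0.312, 0.2547]
eef_rot: [-0.016, -3.137, 0.005]
contact_force: [-0.3, -0.2, -1.5]
gripper_width: 0.0319
grasp_force: 40.0
time: 3.95
position: [0.4819, 0.3127, 0.3874]
eef_rot: [0.016, 3.14, 0.002]
contact_force: [-0.4, -0.9, -1.0]
gripper_width: 0.032
grasp_force: 40.0
(0.025, -0.133) [ 0.4621 -0.1758]
(0.025, 0.165) [0.4495 0.1219]
t 3.95 rot(tool) [ 0.0012  0.0015 -0.052 ] then move(tool) [ 0.0404 -0.4872  0.0074] world d [-0.0199 -0.4885 -0.0074] grasp now [0.4822 0.3129 0.2074]
```

In the tool's units: -0.0406 m is -0.812, 0.004 m is 0.08, -0.052 rad / 1.5708 = -0.0331.

```bash
python3 shift.py '[[[0, 0, -0.0331, 0, 0, 0, 0.02], [0, 0, 0, 0.08, -0.812, 0, 0.02], [0, 0, 0, 0.08, -0.812, 0, 0.02], [0, 0, 0, 0.08, -0.812, 0, 0.02], [0, 0, 0, 0.08, -0.812, 0, 0.02]]]' 40
python3 shift.py '[[[0, 0, 0, 0.08, -0.812, 0, 0.02], [0, 0, 0, 0.08, -0.812, 0, 0.02], [0, 0, 0, 0.08, -0.812, 0, 0.02], [0, 0, 0, 0.08, -0.812, 0, 0.02], [0, 0, 0, 0.08, -0.812, 0, 0.02]]]' 40
python3 shift.py '[[[0, 0, 0, 0.04, -0.812, 0, 0.02], [0, 0, 0, 0.04, -0.812, 0, 0.02], [0, 0, 0, 0, -0.812, 0, 0.02], [0, 0, 0, 0, 0, 0, 0.02], [0, 0, 0, 0, 0, 0, 0.02]]]' 40
python3 - <<'E'
from h import *
go((.4621,-.1758,.1),Rz(.042))
f=env.grab_frame("wrist");g=env.grab_frame("top");cv2.imwrite("pics/m2.png",np.hstack([cv2.resize(f,(400,300)),cv2.resize(g[130:310,145:405],(400,300))])[...,::-1])
E
```

```text
time: 4.45
position: [0.4717, 0.148, 0.3844]
eef_rot: [0.067, -3.136, 0.003]
contact_force: [0.3, -0.7, -2.0]
gripper_width: 0.032
grasp_force: 40.0
time: 4.95
position: [0.4602, -0.0554, 0.3847]
eef_rot: [0.066, -3.136, -0.001]
contact_force: [-0.2, 0.2, -1.2]
gripper_width: 0.0316
grasp_force: 40.0
time: 5.45
position: [0.4616, -0.1763, 0.3847]
eef_rot: [0.062, -3.137, -0.003]
contact_force: [-0.1, -0.2, -1.5]
gripper_width: 0.0316
grasp_force: 40.0
t 5.45 rot(tool) [ 0.0017 -0.0041 -0.0026] then move(tool) [-0.0005  0.0005  0.1047] world d [ 0.0005  0.0005 -0.1047] grasp now [ 0.4608 -0.1761  0.2047]
```

View pics/m2.png

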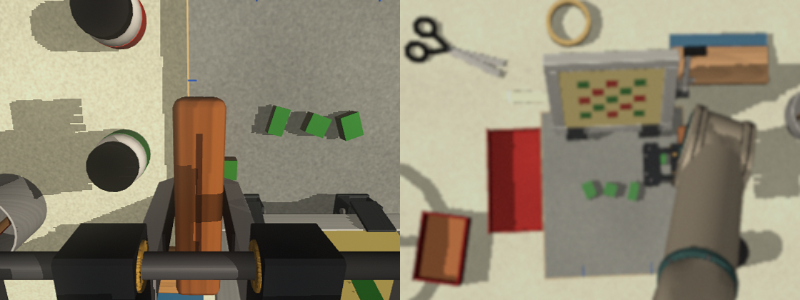

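The brush hangs straight along the bed's right edge, and offcut1 sits just to its left, at (230,168) in the left half. Next I'll lower it beside the offcut.

In the tool's units: 0.035 m is 0.7, 0.03 m is 0.6.

```bash
python3 shift.py '[[[0, 0, 0, 0, 0, 0.7, 0.02], [0, 0, 0, 0, 0, 0.7, 0.02], [0, 0, 0, 0, 0, 0.6, 0.02], [0, 0, 0, 0, 0, 0.27, 0.02], [0, 0, 0, 0, 0, 0, 0.02]]]' 40
python3 shift.py '[[[0, 0, 0, 0, 0, 0, 0.02], [0, 0, 0, 0, 0, 0, 0.02]]]' 40
python3 - <<'E'
from h import *
go((.4621,-.1758,.089),Rz(.042));print(env.state()["contact_force"])
E
```

```text
time: 6.05
position: [0.4618, -0.1737, 0.271]
eef_rot: [0.071, -3.136, -0.004]
contact_force: [-0.2, -0.2, -1.4]
gripper_width: 0.0315
grasp_force: 40.0
time: 6.25
position: [0.463, -0.1753, 0.274]
eef_rot: [-0.068, 3.139, -0.0]
contact_force: [0.5, 0.4, -0.6]
gripper_width: 0.032
grasp_force: 40.0
t 6.25 rot(tool) [-0.0003  0.0016  0.0011] then move(tool) [ 0.0009 -0.0005  0.005 ] world d [-0.0009 -0.0005 -0.005 ] grasp now [ 0.4633 -0.1753  0.094 ]
[ 0.4576  0.4261 -0.5692]
```

In the tool's units: 0.002 m is 0.04.

```bash
python3 shift.py '[[[0, 0, 0, 0, 0, 0.04, 0.02], [0, 0, 0, 0, 0, 0, 0.02], [0, 0, 0, 0, 0, 0, 0.02]]]' 40
python3 shift.py '[[[0, 0, 0, 0, 0.2, 0, 0.02], [0, 0, 0, 0, 0.3, 0, 0.02], [0, 0, 0, 0, 0.3, 0, 0.02]]]' 40
python3 shift.py '[[[0, 0, 0, 0, 0.3, 0, 0.02], [0, 0, 0, 0, 0.3, 0, 0.02], [0, 0, 0, 0, 0.3, 0, 0.02], [0, 0, 0, 0, 0.3, 0, 0.02]]]' 40
```

```text
time: 6.55
position: [0.4626, -0.1758, 0.2716]
eef_rot: [-0.066, 3.14, -0.0]
contact_force: [-0.3, -0.6, -0.9]
gripper_width: 0.0319
grasp_force: 40.0
time: 6.85
position: [0.4607, -0.1349, 0.2712]
eef_rot: [-0.065, 3.141, 0.0]
contact_force: [-0.1, -0.3, -0.9]
gripper_width: 0.0316
grasp_force: 40.0
time: 7.25
position: [0.4581, -0.0746, 0.2712]
eef_rot: [-0.067, 3.141, 0.0]
contact_force: [-0.1, -1.2, -1.1]
gripper_width: 0.0312
grasp_force: 40.0
```

In the tool's units: 0.015 m is 0.3.

```bash
python3 shift.py '[[[0, 0, 0, 0, 0.3, 0, 0.02], [0, 0, 0, 0, 0.3, 0, 0.02], [0, 0, 0, 0, 0.3, 0, 0.02], [0, 0, 0, 0, 0.3, 0, 0.02], [0, 0, 0, 0, 0.3, 0, 0.02]]]' 40
python3 shift.py '[[[0, 0, 0, 0, 0.3, 0, 0.02], [0, 0, 0, 0, 0.3, 0, 0.02], [0, 0, 0, 0, 0.3, 0, 0.02], [0, 0, 0, 0, 0.3, 0, 0.02], [0, 0, 0, 0, 0, 0, 0.02]]]' 40
python3 - <<'E'
from h import *
go((.4495,.127,.09),Rz(.042))
f=env.grab_frame("wrist");g=env.grab_frame("side");cv2.imwrite("pics/m3.png",np.hstack([cv2.resize(f,(400,300)),cv2.resize(g[190:370,200:440],(400,300))])[...,::-1])
E
```

```text
time: 7.75
position: [0.4548, 0.0003, 0.2713]
eef_rot: [0.067, -3.141, -0.0]
contact_force: [-0.2, -1.2, -2.2]
gripper_width: 0.0316
grasp_force: 40.0
time: 8.25
position: [0.4523, 0.0615, 0.2712]
eef_rot: [-0.072, 3.141, 0.002]
contact_force: [0.1, -0.0, -1.4]
gripper_width: 0.0314
grasp_force: 40.0
t 8.25 rot(tool) [0.0014 0.0001 0.0042] then move(tool) [0.     0.0655 0.0012] world d [-0.0028  0.0655 -0.0012] grasp now [0.4523 0.0618 0.0912]
```

View pics/m3.png

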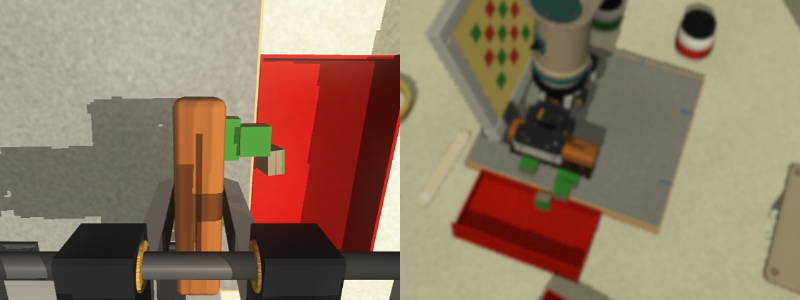

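All four offcuts are ahead of the brush and the first is tipping into the tray at (270,160) in the left half. I'll keep pushing.

In the tool's units: 0.015 m is 0.3, 0.01 m is 0.2.

```bash
python3 shift.py '[[[0, 0, 0, 0, 0.3, 0, 0.02], [0, 0, 0, 0, 0.3, 0, 0.02], [0, 0, 0, 0, 0.3, 0, 0.02], [0, 0, 0, 0, 0.3, 0, 0.02], [0, 0, 0, 0, 0.2, 0, 0.02]]]' 40
python3 shift.py '[[[0, 0, 0, 0, 0, 0, 0.02], [0, 0, 0, 0, 0, 0, 0.02]]]' 40
python3 shift.py '[[[0, 0, 0, 0, 0, -0.4, 0.02], [0, 0, 0, 0, 0, -0.8, 0.02], [0, 0, 0, 0, 0, -0.8, 0.02], [0, 0, 0, 0, 0, -0.4, 0.02], [0, 0, 0, 0, 0, 0, 0.02]]]' 40
python3 - <<'E'
from h import *
go((.4822,.312,.18),Rz(-.016))
f=env.grab_frame("wrist");g=env.grab_frame("side");cv2.imwrite("pics/m4.png",np.hstack([cv2.resize(f,(400,300)),cv2.resize(g[190:370,200:440],(400,300))])[...,::-1])
E
```

```text
time: 8.85
position: [0.4497, 0.129, 0.2712]
eef_rot: [0.065, -3.141, 0.0]
contact_force: [0.1, 0.3, -1.7]
gripper_width: 0.0318
grasp_force: 40.0
time: 9.05
position: [0.4497, 0.1281, 0.2712]
eef_rot: [0.065, -3.141, 0.001]
contact_force: [-0.2, -0.5, -2.4]
gripper_width: 0.0317
grasp_force: 40.0
time: 9.55
position: [0.4506, 0.1279, 0.3937]
eef_rot: [-0.063, 3.135, 0.002]
contact_force: [0.7, 0.5, -1.7]
gripper_width: 0.0318
grasp_force: 40.0
t 9.55 rot(tool) [0.0016 0.0058 0.056 ] then move(tool) [-0.0287  0.1846  0.0337] world d [ 0.0316  0.1841 -0.0337] grasp now [0.4516 0.1282 0.2137]
```

View pics/m4.png

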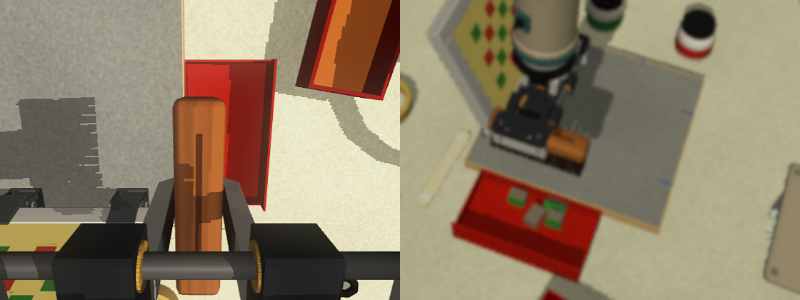

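All four offcuts are in the tray (side half around (517,196), (535,215), (555,206) and (553,220)). Now the brush goes back where it stood.

In the tool's units: 0.0496 m is 0.992, 0.045 m is 0.9, 0.056 rad / 1.5708 = 0.0357.

```bash
python3 shift.py '[[[0, 0, 0.0357, 0, 0, 0, 0.02], [0, 0, 0, -0.14, 0.9, 0, 0.02], [0, 0, 0, -0.14, 0.9, 0, 0.02], [0, 0, 0, -0.14, 0.9, 0, 0.02], [0, 0, 0, -0.154, 0.992, 0, 0.02]]]' 40
python3 shift.py '[[[0, 0, 0, 0, 0, 0.9, 0.02], [0, 0, 0, 0, 0, 0.9, 0.02], [0, 0, 0, 0, 0, 0.8, 0.02], [0, 0, 0, 0, 0, 0.4, 0.02], [0, 0, 0, 0, 0, 0, 0.02]]]' 40
python3 shift.py '[[[0, 0, 0, 0, 0, 0, 0.02], [0, 0, 0, 0, 0, 0, 0.02]]]' 40
python3 - <<'E'
from h import *
go((.4822,.312,.0568),Rz(-.016));print(env.state()["contact_force"])
E
```

```text
time: 10.15
position: [0.4809, 0.3133, 0.3888]
eef_rot: [-0.025, -3.138, 0.005]
contact_force: [0.6, -0.2, -0.8]
gripper_width: 0.0316
grasp_force: 40.0
time: 10.65
position: [0.4797, 0.3113, 0.2365]
eef_rot: [-0.023, -3.135, 0.008]
contact_force: [-0.4, -0.3, -0.6]
gripper_width: 0.0315
grasp_force: 40.0
time: 10.85
position: [0.4808, 0.3125, 0.2404]
eef_rot: [-0.023, -3.14, 0.001]
contact_force: [0.1, -0.3, -1.2]
gripper_width: 0.0319
grasp_force: 40.0
t 10.85 rot(tool) [-0.0009 -0.0012  0.0016] then move(tool) [-0.0014 -0.0004  0.0036] world d [ 0.0014 -0.0005 -0.0036] grasp now [0.4806 0.3123 0.0604]
[ 0.0736 -0.2838 -1.1504]
```

Lower until contact, then release and rise.

In the tool's units: 0.0015 m is 0.03.

```bash
python3 shift.py '[[[0, 0, 0, 0, 0, 0.03, 0.02], [0, 0, 0, 0, 0, 0.03, 0.02], [0, 0, 0, 0, 0, 0, 0.02]]]' 40
python3 shift.py '[[[0, 0, 0, 0, 0, 0.02, 0.02], [0, 0, 0, 0, 0, 0, 0.02], [0, 0, 0, 0, 0, 0, 0.02]]]' 40
python3 - <<'E'
from h import *
go((.4822,.312,.0568),Rz(-.016));print(env.state()["contact_force"])
E
```

```text
time: 11.15
position: [0.4809, 0.3129, 0.2383]
eef_rot: [0.022, 3.141, 0.0]
contact_force: [1.0, 0.5, -1.5]
gripper_width: 0.0318
grasp_force: 40.0
time: 11.45
position: [0.4809, 0.313, 0.2372]
eef_rot: [0.022, 3.141, 0.0]
contact_force: [-0.4, -0.2, -1.1]
gripper_width: 0.0319
grasp_force: 40.0
t 11.45 rot(tool) [0.0001 0.0001 0.002 ] then move(tool) [-0.0013 -0.001   0.0004] world d [ 0.0013 -0.001  -0.0004] grasp now [0.481  0.313  0.0572]
[-0.3633 -0.213  -1.1026]
```

In the tool's units: 0.0005 m is 0.01.

```bash
python3 shift.py '[[[0, 0, 0, 0, 0, 0.01, 0.02], [0, 0, 0, 0, 0, 0, 0.094], [0, 0, 0, 0, 0, 0, 0.094], [0, 0, 0, 0, 0, 0, 0.094], [0, 0, 0, 0, 0, 0, 0.094]]]' 40
python3 shift.py '[[[0, 0, 0, 0, 0, 0, 0.094], [0, 0, 0, 0, 0, 0, 0.094], [0, 0, 0, 0, 0, 0, 0.094], [0, 0, 0, 0, 0, -0.4, 0.094], [0, 0, 0, 0, 0, -0.8, 0.094]]]' 40
python3 shift.py '[[[0, 0, 0, 0, 0, -1, 0.094], [0, 0, 0, 0, 0, -1, 0.094], [0, 0, 0, 0, 0, -1, 0.094], [0, 0, 0, 0, 0, -1, 0.094], [0, 0, 0, 0, 0, 0, 0.094]]]' 40
python3 - <<'E'
from h import *
go((.4822,.312,.3),Rz(-.016))
f=env.grab_frame("wrist");g=env.grab_frame("top");cv2.imwrite("pics/m5.png",np.hstack([cv2.resize(f,(400,300)),cv2.resize(g[130:310,145:385],(400,300))])[...,::-1])
g=env.grab_frame("side");cv2.imwrite("pics/s5.png",g[...,::-1])
E
```

```text
time: 11.95
position: [0.481, 0.313, 0.2368]
eef_rot: [0.022, 3.141, 0.0]
contact_force: [-0.2, -0.2, 0.4]
gripper_width: 0.0606
grasp_force: 0.0
time: 12.45
position: [0.4799, 0.3123, 0.2948]
eef_rot: [-0.022, -3.136, 0.006]
contact_force: [-0.2, 0.7, 0.0]
gripper_width: 0.0938
grasp_force: 0.0
time: 12.95
position: [0.4823, 0.3133, 0.504]
eef_rot: [0.022, 3.13, 0.013]
contact_force: [0.3, 0.4, -0.4]
gripper_width: 0.0944
grasp_force: 0.0
t 12.95 rot(tool) [0.0083 0.0112 0.0017] then move(tool) [ 0.0001 -0.0013  0.024 ] world d [-0.0001 -0.0013 -0.024 ] grasp now [0.4843 0.3148 0.324 ]
```

View pics/m5.png

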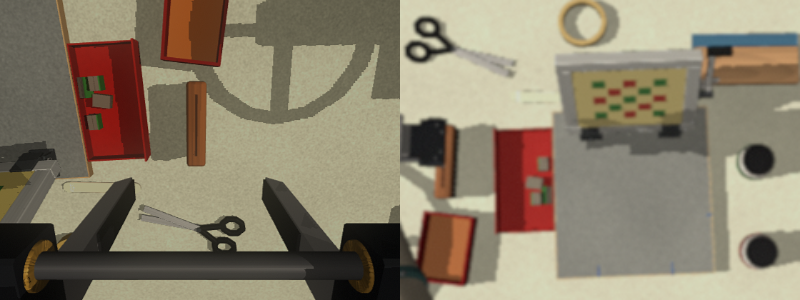

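Four offcuts lie in the tray (left half: (94,82), (84,92), (101,101), (95,122)) and the brush stands free at (196,123). Next is the leg.

In the tool's units: -0.045 m is -0.9.

```bash
python3 shift.py '[[[0, 0, 0, 0, 0, -0.9, 0.0], [0, 0, 0, 0, 0, 0, 0.0]]]' 40
python3 - <<'E'
from h import *
print(env.state()["qpos"])
for a in (1,-1): go((.69,-.191,.36),Rz(a*np.pi/2+.042))
E
```

```text
time: 13.3
position: [0.4817, 0.3132, 0.5441]
eef_rot: [0.022, 3.138, 0.004]
contact_force: [1.0, 0.4, 0.1]
gripper_width: 0.0814
grasp_force: 0.0
[-0.7364  0.397   0.1672  1.5329 -0.0688  1.2128  0.9984]
t 13.3 rot(tool) [-0.0011  0.005  -1.627 ] then move(tool) [ 0.5125 -0.1869  0.0041] world d [ 0.2083 -0.5042 -0.0041] grasp now [0.4824 0.3137 0.3641]
t 13.3 rot(tool) [0.0049 0.001  1.5146] then move(tool) [-0.5125  0.1869  0.0041] world d [ 0.2083 -0.5042 -0.0041] grasp now [0.4824 0.3137 0.3641]
```

Careful with the scale: shifts go in shares of 50 mm and turns go in shares of 90 degrees. That gives: 0.1377 rad / 1.5708 = 0.0877.

```bash
python3 shift.py '[[[0, 0, 0.0877, 0, 0, 0, 0], [0, 0, 0.0877, 0, 0, 0, 0], [0, 0, 0.0877, 0, 0, 0, 0], [0, 0, 0.0877, 0, 0, 0, 0], [0, 0, 0.0877, 0, 0, 0, 0]]]' 40 | head -1
python3 shift.py '[[[0, 0, 0.0877, 0, 0, 0, 0], [0, 0, 0.0877, 0, 0, 0, 0], [0, 0, 0.0877, 0, 0, 0, 0], [0, 0, 0.0877, 0, 0, 0, 0], [0, 0, 0.0877, 0, 0, 0, 0]]]' 40 |head -1
python3 shift.py '[[[0, 0, 0.0877, 0, 0, 0, 0], [0, 0, 0, -0.88, 0.32, 0, 0], [0, 0, 0, -0.88, 0.32, 0, 0], [0, 0, 0, -0.88, 0.32, 0, 0], [0, 0, 0, -0.88, 0.32, 0, 0]]]' 40
python3 shift.py '[[[0, 0, 0, -0.88, 0.32, 0, 0], [0, 0, 0, -0.88, 0.32, 0, 0], [0, 0, 0, -0.88, 0.32, 0, 0], [0, 0, 0, -0.88, 0.32, 0, 0], [0, 0, 0, -0.88, 0.32, 0, 0]]]' 40
python3 shift.py '[[[0, 0, 0, -0.88, 0.32, 0, 0], [0, 0, 0, -0.88, 0.32, 0, 0], [0, 0, 0, -0.6, 0.22, 0, 0], [0, 0, 0, 0, 0, 0, 0], [0, 0, 0, 0, 0, 0, 0]]]' 40
python3 - <<'E'
from h import *
go((.69,-.191,.289),Rz(-np.pi/2+.042));print(env.state()["qpos"])
i=env.camera_info("wrist");f=env.grab_frame("wrist");cv2.imwrite("pics/w6.png",f[...,::-1]);np.savez("w6.npz",K=i["intrinsics"],P=i["pose"])
for p in ((.647,-.182,.3),(.643,-.18,.2956),(.647,-.168,.292),(.647,-.204,.292)): print(proj("wrist",p,i))
E
```

```text
time: 13.8
time: 14.3
time: 14.8
position: [0.5525, 0.1384, 0.5394]
eef_rot: [-2.173, -2.267, 0.005]
contact_force: [1.0, 0.4, 0.3]
gripper_width: 0.0004
grasp_force: 0.0
time: 15.3
position: [0.6419, -0.0783, 0.539]
eef_rot: [-2.172, -2.265, 0.004]
contact_force: [0.3, -0.1, -0.1]
gripper_width: 0.0007
grasp_force: 0.0
time: 15.8
position: [0.6894, -0.1934, 0.5387]
eef_rot: [-2.174, -2.263, 0.003]
contact_force: [-0.1, 0.8, 0.3]
gripper_width: 0.0003
grasp_force: 0.0
t 15.8 rot(tool) [-0.0041 -0.0015 -0.0018] then move(tool) [0.0024 0.0007 0.0697] world d [ 0.0006  0.0024 -0.0697] grasp now [ 0.6887 -0.1932  0.3587]
[-0.0093  0.6977  0.5379  1.0989 -0.3383  1.4314  0.5099]
[211.6451 218.6822]
[206.5051 213.3969]
[213.6921 193.8138]
[214.0938 247.2295]
```

Run:
```python
from h import *
im=cv2.imread("pics/w6.png");g=im.max(2)
m=(g<55).astype(np.uint8)
k,_,st,c=cv2.connectedComponentsWithStats(m)
for j in range(1,k):
    if st[j,4]>80: print(st[j],c[j])
s=g[150:300:6,160:280:5]
for r,row in zip(range(150,300,6),s): print(r,' '.join('%3d'%v for v in row))
```

```text
[ 495    0   65   43 1826] [534.8636  19.4535]
[ 497   38   63   38 1090] [536.5202  58.0798]
[ 456   80  104  150 8849] [525.2145 157.6516]
[150  83   8  38 194] [153.5206 101.3247]
[ 168  150   57   97 2203] [205.0626 204.5924]
[150 206  12  32 164] [156.3841 219.4451]
[  0 210  17  40 489] [  6.5317 230.4928]
[  96  210   50   46 1771] [120.7685 232.7425]
[ 20 212  25  32 334] [ 34.7635 225.2725]
[ 465  225   95   29 1201] [520.6903 241.6669]
[    0   251   560   169 36276] [335.6132 350.9032]
[ 401  381  159   39 4545] [488.9531 400.7384]
[   0  384  155   36 1099] [ 57.3303 392.6269]
150 101 101  80  88  88  89 129 131 126 131 129 131  89 103 102 103 104 102 106 164 155 156 146 150
156 100  99  45  48  87  89 129 131 127 130 129 130  98 104 101 102 106 102 104  91 147 158 148 149
162 108 105  45  37  77  88 130 131 126 131 128 130 106  98 102 102 102 103 106  94 142 156 148 150
168 101 102  54  96  69  47  88  79  65  61  68  93  99 104 102 103  99 102  98  94  87 154 149 149
174 110 107  68  87  80  90  47  48  44  83  91 102  99  98 101  99  98 103  97  94  91 147 150 149
180 
[... 1295 characters left out ...]

258 102 106 163 163 166 166 159 165 159 164 157 158  98  99  96 100 102 105  99 106 105 104 106  39
264 102 102 160 165 166 165 158 165 158 165 155 159  98 100  97 102  99 106  97 105 105 105 106  32
270 107 103 164 163 161 159 163 163 164 154 165 155 116 100 100  98 100 105  90 105 104 105 105  31
276 108 107 168 164 162 158 160 165 160 164 158 163 159 105  94  96 100 104 100 105 105 105 104  26
282 103  96 164 166 165 165 156 164 163 161 162 155 165 100 100 100  98 102 106 105 105 104 104  26
288 163 162 162 159 165 157 159 164 159 161 154 160 158  99  93 100  99 102 105 104 105 103 104  27
294 166 156 164 162 160 154 162 164 158 162 164 160 158 165 159 102  96  99 105 103 103 104 104  26
```

In the tool's units: 0.03 m is 0.6, 0.02 m is 0.4.

```bash
python3 shift.py '[[[0, 0, 0, 0.02, 0, 0.4, 0], [0, 0, 0, 0, 0, 0.6, 0], [0, 0, 0, 0, 0, 0.4, 0], [0, 0, 0, 0, 0, 0, 0], [0, 0, 0, 0, 0, 0, 0]]]' 40
python3 shift.py '[[[0, 0, 0, 0, -0.24, 0, 0], [0, 0, 0, 0, -0.24, 0, 0], [0, 0, 0, 0, -0.24, 0, 0], [0, 0, 0, 0, -0.24, 0, 0], [0, 0, 0, 0, 0, 0, 0]]]' 40
python3 - <<'E'
from h import *
go((.566,-.191,.289),Rz(-np.pi/2+.042))
E
```

```text
time: 16.35
position: [0.6896, -0.1901, 0.472]
eef_rot: [-2.171, -2.27, -0.001]
contact_force: [-1.0, -0.4, 1.0]
gripper_width: 0.0003
grasp_force: 0.0
time: 16.85
position: [0.6408, -0.1939, 0.4742]
eef_rot: [2.173, 2.265, 0.003]
contact_force: [1.9, 0.4, 0.6]
gripper_width: 0.0002
grasp_force: 0.4
t 16.85 rot(tool) [ 0.0034  0.0008 -0.0002] then move(tool) [ 0.006  -0.0746  0.0052] world d [-0.0748  0.0029 -0.0052] grasp now [ 0.6414 -0.194   0.2942]
```

In the tool's units: -0.012 m is -0.24, 0.002 m is 0.04.

```bash
python3 shift.py '[[[0, 0, 0, 0.02, -0.24, 0.02, 0], [0, 0, 0, 0.02, -0.24, 0.04, 0], [0, 0, 0, 0.02, -0.24, 0.04, 0], [0, 0, 0, 0, -0.24, 0.04, 0], [0, 0, 0, 0, 0, 0, 0]]]' 40
python3 shift.py '[[[0, 0, 0, 0.02, -0.24, 0.04, 0], [0, 0, 0, 0.02, -0.24, 0.04, 0], [0, 0, 0, 0, -0.24, 0.04, 0], [0, 0, 0, 0, 0, 0, 0], [0, 0, 0, 0, 0, 0, 0]]]' 40
python3 - <<'E'
from h import *
go((.566,-.191,.289),Rz(-np.pi/2+.042))
i=env.camera_info("wrist");f=env.grab_frame("wrist");cv2.imwrite("pics/w7.png",f[...,::-1]);np.savez("w7.npz",K=i["intrinsics"],P=i["pose"])
g=env.grab_frame("side");cv2.imwrite("pics/s7.png",g[...,::-1])
h=np.array([.5465,-.039,.055])
for th in (.9,1.05,1.7):
    L=.38;piv=h+[.15*np.sin(L)+.0062,-.147,.15*np.cos(L)];ft=piv+.105*np.array([np.sin(L-th),0,np.cos(L-th)]);print(th,ft,proj("side",ft),proj("wrist",ft,i))
E
```

```text
time: 17.35
position: [0.5928, -0.193, 0.4657]
eef_rot: [2.175, 2.267, 0.001]
contact_force: [0.5, -0.5, 0.3]
gripper_width: 0.0008
grasp_force: 0.0
time: 17.85
position: [0.5583, -0.1922, 0.4593]
eef_rot: [2.173, 2.267, 0.002]
contact_force: [0.1, 1.1, 1.0]
gripper_width: 0.0003
grasp_force: 0.0
t 17.85 rot(tool) [0.0018 0.0004 0.0005] then move(tool) [ 0.0009  0.0077 -0.0097] world d [0.0077 0.0012 0.0097] grasp now [ 0.5587 -0.1922  0.2793]
0.9 [ 0.5562 -0.186   0.2854] [293.229  146.1939] [272.6895 273.3458]
1.05 [ 0.5431 -0.186   0.2766] [297.7459 150.1357] [245.6572 264.36  ]
1.7 [ 0.5066 -0.186   0.2204] [309.4655 169.6057] [194.4999 225.3643]
```

In the tool's units: -0.04 m is -0.8, -0.03 m is -0.6.

```bash
python3 shift.py '[[[0, 0, 0, 0, 0, -0.6, 0], [0, 0, 0, 0, 0, -0.8, 0.0], [0, 0, 0, 0, 0, -0.6, 0.094], [0, 0, 0, 0, 0, 0, 0.094], [0, 0, 0, 0, 0, 0, 0.094]]]' 40
cat >> h.py <<'E'
PSI=.042;H=np.array([.5465,-.039,.055])
def scr(l):return Ro.from_euler('z',PSI)*Ro.from_euler('y',l)
def rail(l,d):
    return H+scr(l).apply([0,0,d]), scr(l)*Rz(-np.pi/2)
E
python3 - <<'E'
from h import *
p,R=rail(.38,.313);go(p,R)
print(rail(.38,.2375)[0])
for n in("side","top"): cv2.imwrite(f"pics/{n}8.png",env.grab_frame(n)[...,::-1])
a=cv2.imread("pics/side8.png")[110:290,200:440];b=cv2.imread("pics/top8.png")[130:310,145:385]
cv2.imwrite("pics/m8.png",np.hstack([cv2.resize(x,(400,300),interpolation=cv2.INTER_CUBIC) for x in (a,b)]))
E
```

```text
time: 18.45
position: [0.5577, -0.1922, 0.559]
eef_rot: [2.173, 2.267, 0.001]
contact_force: [-0.4, -0.9, -0.9]
gripper_width: 0.0208
grasp_force: 0.0
t 18.45 rot(tool) [0.3813 0.0004 0.0005] then move(tool) [ 0.1535  0.1825 -0.0232] world d [ 0.1715  0.1609 -0.0461] grasp now [ 0.558  -0.1922  0.379 ]
[ 0.6345 -0.0353  0.2756]
```

View pics/m8.png

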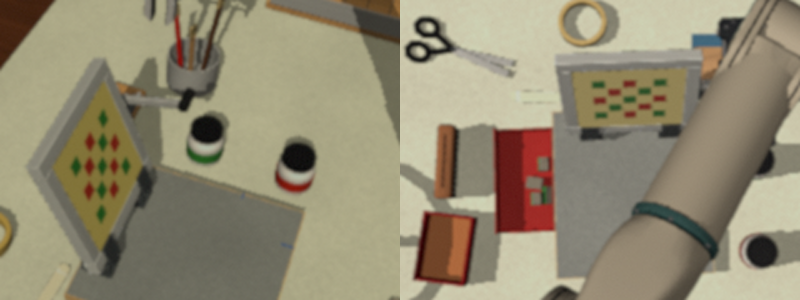

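The leg is open: the foot is at side pixel (312,169), against (309,170) predicted for 1.7 rad. The screen still leans back and the offcuts and brush are in place. Next I'll approach the rail.

In the tool's units: 0.035 m is 0.7, 0.03 m is 0.6, 0.127 rad / 1.5708 = 0.0809.

```bash
python3 shift.py '[[[0.0809, 0, 0, 0, 0, 0, 0.094], [0.0809, 0, 0, 0, 0, 0, 0.094], [0.081, 0, 0, 0, 0, 0, 0.094], [0, 0, 0, 0, 0, -0.5, 0.094], [0, 0, 0, 0.6, 0.7, 0, 0.094]]]' 40
python3 shift.py '[[[0, 0, 0, 0.6, 0.7, 0, 0.094], [0, 0, 0, 0.6, 0.7, 0, 0.094], [0, 0, 0, 0.6, 0.7, 0, 0.094], [0, 0, 0, 0.6, 0.7, 0, 0.094], [0, 0, 0, 0, 0, 0, 0.094]]]' 40
python3 - <<'E'
from h import *
p,R=rail(.38,.313);go(p,R)
i=env.camera_info("wrist");f=env.grab_frame("wrist");cv2.imwrite("pics/w9.png",f[...,::-1]);np.savez("w9.npz",K=i["intrinsics"],P=i["pose"])
for q in ([-.011,0,.25],[.011,0,.25],[-.011,.1,.25],[.011,.1,.25],[.011,.12,.25],[-.011,.12,.25]): print(q,proj("wrist",H+scr(.38).apply(q),i))
g=cv2.cvtColor(f,cv2.COLOR_RGB2GRAY)
u=proj("wrist",H+scr(.38).apply([0,.06,.25]),i);print(u)
for y in (.05,.07,.09,.11):
    u=proj("wrist",H+scr(.38).apply([0,y,.25]),i);r,c=int(round(u[1])),int(round(u[0]));print(r,c,g[r,max(0,c-90):c+90:4] if 0<=r<420 else None)
E
```

```text
time: 19.05
position: [0.5962, -0.1654, 0.5718]
eef_rot: [-1.987, -2.051, 0.4]
contact_force: [0.2, -1.1, 0.9]
gripper_width: 0.0692
grasp_force: 0.0
time: 19.55
position: [0.7257, -0.0288, 0.5094]
eef_rot: [-1.958, -2.062, 0.399]
contact_force: [-0.6, 0.1, 0.3]
gripper_width: 0.0939
grasp_force: 0.0
t 19.55 rot(tool) [-0.0077 -0.0017  0.01  ] then move(tool) [-0.0027  0.0019 -0.0045] world d [ 0.0035 -0.0026  0.0035] grasp now [ 0.6577 -0.0313  0.3427]
[-0.011, 0, 0.25] [266.1041 242.7844]
[0.011, 0, 0.25] [300.957  243.2013]
[-0.011, 0.1, 0.25] [266.3237  74.2244]
[0.011, 0.1, 0.25] [305.7606  74.6077]
[0.011, 0.12, 0.25] [306.877   35.4236]
[-0.011, 0.12, 0.25] [266.3747  35.0512]
[284.9575 146.9005]
164 285 [ 90  92  92  93  94  93  92  97  91  93  95  92  94  91  95  96  94 123
 134 134 128 128 130 130 130 134  63  63  62  64  64  89  65 146 146 152
 153 153 155 153 147 151 149 150 158]
129 285 [ 94  97  93  95  87  93  90  91  92  94  93  92  96  99  97  93  93 121
 135 135 130 128 131 131 131 132  68  42  41  54  38  55  54  93 152 151
 155 147 150 153 156 155 150 156 149]
93 286 [ 92  94  98  97  95  91  89  92  92  90  93  93  95  93  90  94  96 130
 137 135 131 130 131 133 132 132  64  99  95  96  97  94  47  94 154 153
 140 159 159 160 161 148 154 152 152]
55 286 [127 120 114 114 101  92  94  94  87  90  92  89  89  88  87  94  91 128
 138 135 131 129 132 132 135 132  94  99  96  96  93  97 109  86 154 150
 159 155 159 159 160 159 104 149 153]
```

The rail's top face shows at columns 262–299 against 266–303 predicted, so it lies about 2.5 mm towards the robot of the model. The fingers already straddle that, so I descend and close.

In the tool's units: 0.02 m is 0.4, -0.001 m is -0.02, 0.01 rad / 1.5708 = 0.0064.

```bash
python3 shift.py '[[[-0.0045, -0.0013, 0.0064, -0.04, -0.02, 0.4, 0.094], [0, 0, 0, 0, 0, 0.4, 0.094], [0, 0, 0, 0, 0, 0.36, 0.094], [0, 0, 0, 0, 0, 0.2, 0.094], [0, 0, 0, 0, 0, 0, 0.094]]]' 40
python3 - <<'E'
from h import *
p,R=rail(.38,.241);go(p,R);print(env.state()["contact_force"])
E
python3 shift.py '[[[0, 0, 0, 0, 0, 0, 0.06], [0, 0, 0, 0, 0, 0, 0.04], [0, 0, 0, 0, 0, 0, 0.03], [0, 0, 0, 0, 0, 0, 0.03], [0, 0, 0, 0, 0, 0, 0.03]]]' 40
python3 - <<'E'
from h import *
p,R=rail(.38,.241);go(p,R);print(env.state()["contact_force"])
E
```

```text
time: 20.1
position: [0.6958, -0.0391, 0.4529]
eef_rot: [-1.988, -2.051, 0.397]
contact_force: [0.2, -0.2, 1.1]
gripper_width: 0.094
grasp_force: 0.0
t 20.1 rot(tool) [ 0.0029  0.0012 -0.0113] then move(tool) [0.0064 0.009  0.0039] world d [ 0.0067  0.0067 -0.0069] grasp now [ 0.6296 -0.0421  0.2856]
[ 0.1893 -0.1806  1.1387]
time: 20.6
position: [0.6968, -0.0385, 0.4541]
eef_rot: [-1.989, -2.055, 0.394]
contact_force: [-0.2, -0.4, 0.2]
gripper_width: 0.0575
grasp_force: 0.0
t 20.6 rot(tool) [ 0.0062  0.0021 -0.0099] then move(tool) [0.0058 0.0085 0.0053] world d [ 0.0057  0.006  -0.0081] grasp now [ 0.6312 -0.0416  0.2865]
[-0.1637 -0.3899  0.1683]
```

In the tool's units: 0.006 m is 0.12, 0.004 m is 0.08, -0.01 rad / 1.5708 = -0.0064.

```bash
python3 shift.py '[[[0.0019, 0.0006, -0.0064, 0.08, 0.12, 0.06, 0.03], [0, 0, 0, 0, 0, 0, 0.03], [0, 0, 0, 0, 0, 0, 0.03]]]' 40
python3 - <<'E'
from h import *
p,R=rail(.38,.241);go(p,R);print(env.state()["contact_force"])
E
python3 shift.py '[[[0, 0, 0, 0, 0, 0, 0.015], [0, 0, 0, 0, 0, 0, 0.01], [0, 0, 0, 0, 0, 0, 0.01], [0, 0, 0, 0, 0, 0, 0.01], [0, 0, 0, 0, 0, 0, 0.01]]]' 40
python3 - <<'E'
from h import *
s=env.state();R=Ro.from_rotvec(s["eef_rot"]);print("axes\n",R.as_matrix());g=s["position"]+.18*R.as_matrix()[:,2]
v=g-H;print(g,"lean by pos",np.arctan2(v[0],v[2]),"d",np.hypot(v[0],v[2]),"tool lean",np.arctan2(-R.as_matrix()[0,2],-R.as_matrix()[2,2]),s["contact_force"])
E
```

```text
time: 20.9
position: [0.7012, -0.034, 0.4483]
eef_rot: [-1.975, -2.061, 0.395]
contact_force: [0.8, 0.6, 0.5]
gripper_width: 0.0333
grasp_force: 0.0
t 20.9 rot(tool) [0.002  0.0011 0.0006] then move(tool) [0.0015 0.0021 0.0017] world d [ 0.0013  0.0015 -0.0023] grasp now [ 0.6349 -0.0369  0.281 ]
[0.8409 0.6239 0.5213]
time: 21.4
position: [0.7007, -0.0344, 0.4489]
eef_rot: [-1.975, -2.06, 0.396]
contact_force: [-3.2, -0.5, 2.0]
gripper_width: 0.022
grasp_force: 40.0
axes
 [[-0.042   0.9283 -0.3695]
 [ 0.9991  0.0387 -0.0164]
 [-0.0009 -0.3698 -0.9291]]
[ 0.6342 -0.0374  0.2817] lean by pos 0.3690650087927566 d 0.24307464583140317 tool lean 0.37848184937722795 [-3.1996 -0.5208  2.0098]
```

```bash
cat >> h.py <<'E'
def chk():
    s=env.state();R=Ro.from_rotvec(s["eef_rot"]).as_matrix();g=s["position"]+.18*R[:,2];v=g-H
    print("t",s["time"],"g",g,"lean pos",np.arctan2(v[0],v[2]),"d",np.hypot(v[0],v[2]),"tool lean",np.arctan2(-R[0,2],-R[2,2]),"F",s["contact_force"],"M",s["wrist_torque"],"grip",s["grasp_force"],s["gripper_width"])
E
python3 shift.py '[[[-0.0127, 0, 0, 0, -0.17, 0.002, 0.01], [-0.0242, 0, 0, 0, -0.32, 0.006, 0.01], [-0.0242, 0, 0, 0, -0.32, 0.006, 0.01], [0, 0, 0, 0, 0, 0, 0.01]]]' 40 |head -1
python3 -c "from h import *;chk()"
```

```text
time: 21.8
t 21.8 g [ 0.6118 -0.0383  0.2894] lean pos 0.2716799968387023 d 0.24334761887499207 tool lean 0.2798436172542725 F [-0.4832 -0.5653 -2.2592] M [-0.2881  0.0825  0.0393] grip 40.00086307525635 0.021680258846308913
```

In the tool's units: -0.016 m is -0.32, 0.0003 m is 0.006, -0.038 rad / 1.5708 = -0.0242.

```bash
python3 shift.py '[[[-0.0242, 0, 0, 0, -0.32, 0.006, 0.01], [-0.0242, 0, 0, 0, -0.32, 0.006, 0.01], [-0.0242, 0, 0, 0, -0.32, 0.006, 0.01], [0, 0, 0, 0, 0, 0, 0.01]]]' 40 |head -1
python3 -c "from h import *;chk()"
python3 shift.py '[[[-0.0242, 0, 0, 0, -0.32, 0.006, 0.01], [-0.0242, 0, 0, 0, -0.32, 0.006, 0.01], [-0.0242, 0, 0, 0, -0.32, 0.006, 0.01], [0, 0, 0, 0, 0, 0, 0.01], [0, 0, 0, 0, 0, 0, 0.01]]]' 40 |head -1
python3 -c "from h import *;chk()"
```

```text
time: 22.2
t 22.2 g [ 0.5853 -0.0393  0.2955] lean pos 0.15998085511235358 d 0.24358981607653526 tool lean 0.16638778339308766 F [-0.7086 -1.0124 -2.6257] M [-0.3212  0.3205 -0.0678] grip 40.00151038169861 0.022051445052931964
time: 22.7
t 22.7 g [ 0.5593 -0.0404  0.2985] lean pos 0.05264065450337159 d 0.24379941303309208 tool lean 0.05425403134455127 F [-2.173  -0.5341  3.925 ] M [-0.0313  1.1559 -0.0187] grip 39.999940395355225 0.021708898692580025
```

In the tool's units: -0.0106 m is -0.212, -0.0102 m is -0.204, -0.025 rad / 1.5708 = -0.0159.

```bash
python3 shift.py '[[[-0.0159, 0, 0, 0, -0.212, 0.004, 0.01], [-0.0153, 0, 0, 0, -0.204, 0.004, 0.01], [0, 0, 0, 0, 0, 0, 0.01], [0, 0, 0, 0, 0, 0, 0.01], [0, 0, 0, 0, 0, 0, 0.01]]]' 40 |head -1
python3 -c "from h import *;chk()"
python3 shift.py '[[[0, 0, 0, 0, 0, 0, 0.01], [0, 0, 0, 0, 0, 0, 0.01], [0, 0, 0, 0, 0, 0, 0.01]]]' 40 |head -1
python3 - <<'E'
from h import *
chk()
i=env.camera_info("side")
for n in("side","top"): cv2.imwrite(f"pics/{n}10.png",env.grab_frame(n)[...,::-1])
im=cv2.imread("pics/top10.png");hsv=cv2.cvtColor(im,cv2.COLOR_BGR2HSV)
a,b=cv2.imread("pics/top8.png"),im
print("tray/brush area change",np.abs(a[180:300,150:237].astype(int)-b[180:300,150:237]).max(2).mean())
# rail ends in side image
im=cv2.imread("pics/side10.png")
for l in (-.07,0,.07):
    print(l,proj("side",H+scr(l).apply([0,.12,.25])),proj("side",H+scr(l).apply([0,.12,.0])), proj("side",H+scr(l).apply([-.011,-.12,.25])))
# leg foot blob prediction
for th in (0,1.5,1.7):
    q=[.105*np.sin(-th),-.147,.15+.105*np.cos(th)];print(th,proj("side",H+scr(0).apply(q)))
hs=im.max(2);m=(hs<50).astype(np.uint8)
k,_,st,c=cv2.connectedComponentsWithStats(m)
for j in range(1,k):
    if 20<st[j,4]<2000 and 220<c[j][0]<400 and 120<c[j][1]<300: print(st[j],c[j])
E
```

```text
time: 23.2
t 23.2 g [ 0.5478 -0.0409  0.299 ] lean pos 0.0054046086196960635 d 0.24396387933112315 tool lean 0.004992973372715037 F [-3.5038  1.0902  7.7328] M [ 0.1602  1.5276 -0.0358] grip 40.00178933143616 0.02180092347957747
time: 23.5
t 23.5 g [ 0.5479 -0.0409  0.2989] lean pos 0.005600675746168225 d 0.24395029060941906 tool lean 0.005106015227918559 F [-3.3688  1.013   8.5539] M [ 0.1609  1.5912 -0.0272] grip 40.00183582305908 0.021706404010066196
tray/brush area change 10.52816091954023
-0.07 [261.4923 218.6227] [256.4555 276.7445] [301.8352 150.834 ]
0 [254.1443 216.1751] [256.4555 276.7445] [295.2975 148.6553]
0.07 [246.8638 214.0956] [256.4555 276.7445] [288.7546 146.8442]
0 [294.8637 139.3907]
1.5 [330.4661 177.11  ]
1.7 [329.4661 182.4787]
[ 234  119   84   46 1060] [278.9009 142.1925]
[321 136   5  15  46] [323.2391 143.5652]
[256 152  14  10  81] [261.1605 155.8025]
[276 156  13  11  78] [280.2821 160.9744]
[315 176  20  19 197] [325.6091 187.1421]
[369 196  20  17 252] [378.7857 203.9643]
[283 214   9  20  58] [287.7586 223.6724]
[250 248   3  19  43] [250.6744 257.3488]
[264 255   8  20  63] [268.3651 264.6508]
```

```bash
python3 - <<'E'
from h import *
for n,(x0,y0,x1,y1) in (("side",(190,280,330,400)),("top",(150,190,237,300))):
    for k in (8,10):
        im=cv2.imread(f"pics/{n}{k}.png")[y0:y1,x0:x1];h=cv2.cvtColor(im,cv2.COLOR_BGR2HSV)
        for nm,lo,hi in (("brown",(8,120,60),(16,255,255)),("red",(0,180,60),(4,255,255)),("offc",(30,0,60),(90,255,140))):
            m=cv2.inRange(h,lo,hi)
            ys,xs=np.nonzero(m);print(n,k,nm,len(xs),xs.mean() if len(xs) else 0,ys.mean() if len(xs) else 0)
E
python3 -c "
from h import *
chk();print(env.job_done())"
```

```text
side 8 brown 2104 79.10979087452472 90.22671102661597
side 8 red 3171 88.05613371176285 52.893409019236834
side 8 offc 747 104.25836680053547 17.058902275769746
side 10 brown 2110 79.15497630331754 90.22227488151658
side 10 red 3156 87.88498098859316 52.808618504436
side 10 offc 702 104.63105413105413 17.233618233618234
top 8 brown 1362 22.65345080763583 72.61967694566813
top 8 red 1697 64.90218031820861 50.21508544490277
top 8 offc 37 80.08108108108108 55.729729729729726
top 10 brown 1359 22.604856512141282 72.62545989698307
top 10 red 1454 62.713892709766164 47.123108665749655
top 10 offc 107 78.64485981308411 70.08411214953271
t 23.6 g [ 0.5478 -0.0409  0.2989] lean pos 0.005438633621142897 d 0.24390619595305968 tool lean 0.005217627120777073 F [-4.1588  1.1215  7.4952] M [ 0.1031  1.5273 -0.0082] grip 40.0017911195755 0.021914841909811505
the job is handed in; nothing more can be done
None
```

The job is handed in at 23.6 s; no verdict came back. By my own checks, the four offcuts are in the tray, the brush stands released on its bristles, the kick leg is open, and the screen is held at about 0.005 rad from upright by its top rail with a 40 N grip.

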